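# Line up the empties on the drip strip

## Task

Pick up the wooden straightedge by its upright grip and push the four loose brown bottles with its long front face, in under the waste pipe, until they stand in one straight row wholly on the dark drip strip let into the cupboard floor. Touch the bottles with nothing but the straightedge, keep them upright, do not knock the pipe, and leave the mug, the jar lid and the green bottle where they are. Finish with the straightedge standing flat on the floor, let go and clear of the bottles.

Things in the scene. Friction and masses are not known exactly. Their poses are not given: they have to be found in the camera images.
- station: Fixed drip strip with a waste pipe over it. Strip: dark rubber, 78 mm wide (x), 440 mm long (y), flush with the floor, slid over freely. Origin at floor level in the strip's centre; y axis along the strip, x across it, from the bottles' starting side to the far side. The strip runs roughly away from the robot (its +y end is the far one); the bottles are pushed towards the robot's right.
- pipe_mid (a point): Point on the axis of the white pipe, 55 mm before the strip's middle line (station x = -55 mm, y = 0), 205 mm above the floor. The pipe is 50 mm thick and parallel to the strip; near end 210 mm from here, thin collar 62 mm; far end 270 mm from here, where it turns down into the floor. An upright gripper does not fit under it: lean it back, away from the strip.
- straightedge: Loose wooden straightedge, about 0.22 kg, standing on the floor before the bottles, on the side away from the strip. Origin at floor level in the middle of its flat front face; x axis out of that face towards the bottles, y along its length, z up. Blade 200 mm long (y), 10 mm thick (x -10 to 0), 45 mm tall, with a foot 20 mm wide, 30 mm tall joining it to the grip behind.
- grip (a point): Point to pinch on the straightedge's upright grip: 42 mm behind the front face, 75 mm above the floor. The grip is a flat tongue 20 mm thick (along the straightedge's y), 40 mm deep (x) and 100 mm tall from the floor; pinch it across its 20 mm, with the gripper at any lean about y.
- bottle1: Loose empty brown glass bottle standing upright, one of four alike: 62 mm in diameter up to 78 mm height, then a shoulder and a 30 mm neck, 135 mm tall, about 0.17 kg. Origin at the centre of its underside, z up. Starts short of the strip, on its -x side, under or before the pipe; bottle1 to bottle4 stand in the order of the strip's y, about 82 mm apart.
- bottle2: Loose empty brown glass bottle standing upright, one of four alike: 62 mm in diameter up to 78 mm height, then a shoulder and a 30 mm neck, 135 mm tall, about 0.17 kg. Origin at the centre of its underside, z up. Starts short of the strip, on its -x side, under or before the pipe; bottle1 to bottle4 stand in the order of the strip's y, about 82 mm apart.
- bottle3: Loose empty brown glass bottle standing upright, one of four alike: 62 mm in diameter up to 78 mm height, then a shoulder and a 30 mm neck, 135 mm tall, about 0.17 kg. Origin at the centre of its underside, z up. Starts short of the strip, on its -x side, under or before the pipe; bottle1 to bottle4 stand in the order of the strip's y, about 82 mm apart.
- bottle4: Loose empty brown glass bottle standing upright, one of four alike: 62 mm in diameter up to 78 mm height, then a shoulder and a 30 mm neck, 135 mm tall, about 0.17 kg. Origin at the centre of its underside, z up. Starts short of the strip, on its -x side, under or before the pipe; bottle1 to bottle4 stand in the order of the strip's y, about 82 mm apart.
- mug: White ceramic mug, loose bystander standing behind the straightedge: 78 mm in diameter, 88 mm tall. Origin at the centre of its underside, handle at its +y, reaching about 75 mm from the axis.
- jar_lid: Steel jar lid, loose bystander lying behind the straightedge, beside the mug: disc 74 mm in diameter, 15 mm thick. Origin at the centre of its underside.
- pet_bottle: Green PET bottle with white twist cap lying on its side beyond the strip, loose bystander, dented flat underneath so that it does not roll: 198 mm long along its y (cap at +y), 62 mm in diameter. Origin on the floor below its middle. Farther out on both sides stand fixed grey crates, up to 145 mm high.
Mind the look-alikes: they are no part of the job. Of the things that look like the straightedge, the smallest one is meant.

How it is judged:
By the outcome, as a careful person would: the job done as asked, in the order asked, and still so for the second after the job is handed in, with the robot touching nothing.
It also fails if it takes over 64 s, if anything falls off the work surface, if the arm or the gripper's body presses on something with over 40 N, if the wrist force passes 120 N, or if a joint passes its speed limit or range.

## Robot

A 6-joint arm with a two-finger parallel gripper is mounted at the origin on the work surface. World frame = base frame: x ahead of the robot, y to its left, z up, the work surface at z = 0. Lengths are in m, angles in degrees, forces in N, time in s.
With the tool pointing down it reaches from about 0.4 to 0.825 m from the base axis. Payload 7 kg.
Tool frame: the origin (TCP) lies at the very end of the fingers, on their centre line; the grasp point (between the pads) lies 19 mm behind it (r.grip_depth is the distance from the TCP to the grasp point, in m); z points along the fingers, y is the line along which they close (so a half turn about z gives the same grasp; the last joint's range is limited). The gripper opens to 88 mm and grips with 3 to 60 N. Pads are 19 mm wide; open, the fingers measure 130 mm over their backs; the gripper's body (78 mm by 193 mm) begins 47 mm behind the grasp point.
Start: joints at [-57.92, 20.546, 0.682, 0, -70.136, -16.507], TCP at [0.181, -0.65, 0.227] pointing down, gripper open.
Joint ranges: [-176.03, 176.03], [-82.01, 121.73], [-58.28, 71.71], [-173.87, 95.51], [-174.79, -0.11], [-173.66, 173.66]. Speed limits (degrees/s): [136.94, 136.94, 172.46, 180, 180, 180].

## Interface

Orientations are given as [roll, pitch, yaw] about the fixed x, y, z axes, in that order (R = Rz(yaw) Ry(pitch) Rx(roll)).
In Python, from plant import r gives the robot as it stands.
- The arm moves only by the tool play_rows, never from a script. Its argument "rows" is a list that holds one entry, the list of rows, each a list of 5 numbers: the closure, from 0 (fully open) to 1 (shut), then the shift along the tool's x, y, z each as a share of 0.5 m, from -1 to 1, then the turn about the tool's z as a share of 1.5 rad, from -1 to 1. A call has exactly 8 rows; each row is the pose to reach, as a shift and turn from the pose commanded when the call began, along the tool's axes at that moment; what a row does not reach only later rows make up. A row lasts 1/12 s, in which the tool goes at most 41.7 mm and 7.16 degrees, less where a joint would pass 70% of its speed; a pose out of reach is approached as far as the arm can. A call with a number of a shift or a turn outside -1 to 1 is refused whole. A call with a gripper value outside its range is refused whole. The fingers move at their own pace and stop on an object; "squeeze" is the grip in N (left out, the last holds). Time passes only in rows, so rows that repeat a pose let the fingers close, or fill a call up. It gives the time, the measured TCP pose, the force, the opening and the grip force at its end, in the units of the state.
- r.get_state(): the state, without advancing time (a new reading comes with each control period).
- r.capture(name): name is "scene" or "side" or "wrist"; returns the picture (480x640x3 uint8, red, green, blue); there is no depth.
- r.camera_info(name): a dict with "fovy" (degrees; the focal length in pixels is half the picture's height over the tangent of half this angle, whatever the lens; pixels are square), "cx", "cy" (the principal point, pixels), "k1" (the pictures are not rectified: a ray, as slopes to the right and down, at radius r is drawn at 1 + k1 r^2 times it, then the intrinsics apply), "pose" (4x4, takes a point from camera to world coordinates). Camera axes: x right, y down, z forward; pixel columns grow to the right and rows downward; lengths in m; the calibration is good to about 2 mm. A picture is of the moment at which its call begins: read the wrist's pose just before it. camera_info takes no time and is no camera call; for the wrist camera it gives the pose at the moment of the call.
- r.close_job(): hands the job in; it is judged then, once.
The state is a dict: "time_s": time; "joints": joint angles; "qd": joint speeds; "joint_torque": joint torques, N m; "tcp_pos": TCP position; "eef_rot": TCP orientation; "contact_force": force on the tool from outside, world axes, zero at the start; "moment": the same for the moment, N m; "gripper_width": finger opening in m; "gripper_force": force on a finger pad.
Only numpy, scipy, OpenCV 4.12 (cv2) and the standard library are available. Lean on these libraries where they do the work, as an engineer would, in place of code of your own. Each camera call takes 0.05 s, during which the arm holds its last target. There are 200 camera calls.

## Working session

There is one attempt and no reset: what is moved stays moved. The work goes in short steps, Python scripts to look and compute and a tool call to move; the robot and the scene stay as the last step left them, time stands still between calls to the robot, and variables do not carry over. Pictures are saved under pics/ and viewed, at most 10 in all, crops included, and the job is handed in when it is done.

Besides the shell and the picture viewer there is one more tool, called after "Call:" as a command line: name --argument value ..., lists and objects as JSON in quotes. play_rows: Moves the arm, as the interface text tells. Its arguments: {"type":"object","properties":{"rows":{"type":"array","items":{"type":"array","items":{"type":"array","items":{"type":"number"}}}},"squeeze":{"type":"number"}},"required":["rows"]}

```bash
mkdir -p pics; ls
python3 - <<'E'
from plant import r
import cv2,numpy as np
a=r.capture("scene");b=r.capture("side");
cv2.imwrite("pics/scene.png",a[...,::-1]);cv2.imwrite("pics/side.png",b[...,::-1])
for n in("scene","side","wrist"):
    i=r.camera_info(n);print(n,i)
print(r.get_state())
E
```

```text
pics
scene {'fovy': 57.554715040073326, 'cx': 320.3208086902913, 'cy': 245.02070858852022, 'k1': 0.007306166926078959, 'pose': array([[-0.1205617 ,  0.56053125, -0.81931044,  1.25215716],
       [ 0.99256587,  0.08192454, -0.09000759,  0.09177825],
       [ 0.01666957, -0.82407105, -0.56624115,  0.69293163],
       [ 0.        ,  0.        ,  0.        ,  1.        ]])}
side {'fovy': 53.802336819228515, 'cx': 321.52396151404207, 'cy': 241.05202249566577, 'k1': -0.08490888024144488, 'pose': array([[-0.95690105, -0.21839067,  0.19143117,  0.26509905],
       [-0.28958216,  0.66766601, -0.68583108,  0.77667844],
       [ 0.02196702, -0.71170753, -0.70213235,  0.94636184],
       [ 0.        ,  0.        ,  0.        ,  1.        ]])}
wrist {'fovy': 66.3164907481385, 'cx': 316.40009252441246, 'cy': 245.90558243274631, 'k1': -0.004682222822496848, 'pose': array([[-2.69035664e-01,  9.25921585e-01,  2.65120782e-01,
         1.11284160e-01],
       [ 9.63130100e-01,  2.58507481e-01,  7.45271259e-02,
        -6.70294912e-01],
       [ 4.70569076e-04,  2.75396260e-01, -9.61330681e-01,
         3.84038357e-01],
       [ 0.00000000e+00,  0.00000000e+00,  0.00000000e+00,
         1.00000000e+00]])}
{'time_s': 0.1, 'joints': array([-5.79206313e+01,  2.05850908e+01,  6.37069846e-01, -1.70972713e-02,
       -7.01342066e+01, -1.65081591e+01]), 'qd': array([-0.10560586, -0.06322432,  0.11211376,  0.1285213 ,  0.0351102 ,
       -0.00480236]), 'joint_torque': array([-2.10723141e-03, -5.84162521e+01,  2.93751222e+01,  7.01563329e+00,
        1.01491009e-02, -8.18327771e-05]), 'tcp_pos': array([ 0.18105703, -0.64980254,  0.22572882]), 'eef_rot': array([ 1.79916594e+02, -7.95634363e-03, -1.64434606e+02]), 'contact_force': array([-0.26730432, -0.96956062,  0.08347714]), 'moment': array([0.0137511 , 0.00118593, 0.01551621]), 'gripper_force': 0.0, 'gripper_width': 0.08781191134932528}
```

View pics/scene.png

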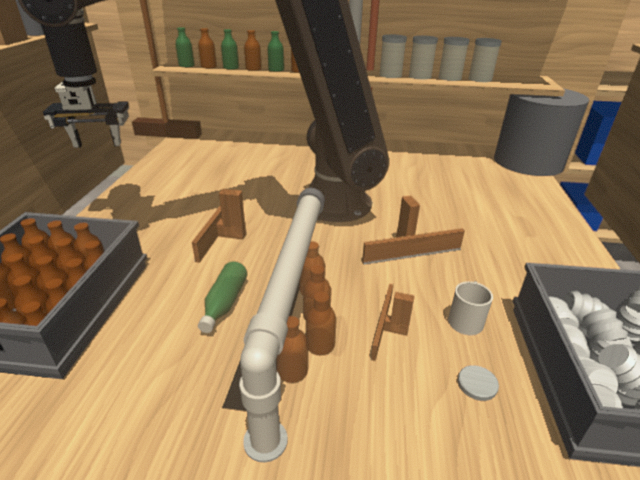

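View pics/side.png

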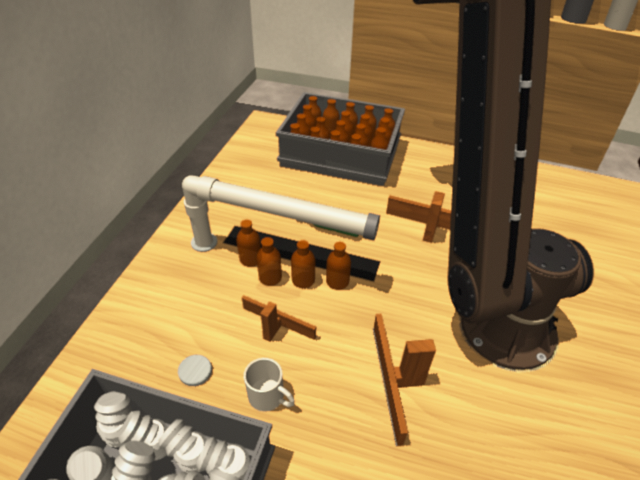

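Three straightedge look-alikes appear in the scene picture. They are at about (220,225), beyond the strip, (413,240), the large one nearer the base, and (392,318), the small one right before the bottles. The small one fits; I'll confirm it in an enlarged crop.

Run:
```python
import cv2,numpy as np
a=cv2.imread("pics/scene.png");b=cv2.imread("pics/side.png")
f=lambda im,x,y,w,h,k:cv2.resize(im[y:y+h,x:x+w],None,fx=k,fy=k,interpolation=cv2.INTER_CUBIC)
cv2.imwrite("pics/c1.png",f(a,215,180,200,150*190//150+10,3)[:600])
cv2.imwrite("pics/c2.png",f(b,180,170,210,190,3)[:600])
```

```text
(no output)
```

View pics/c1.png

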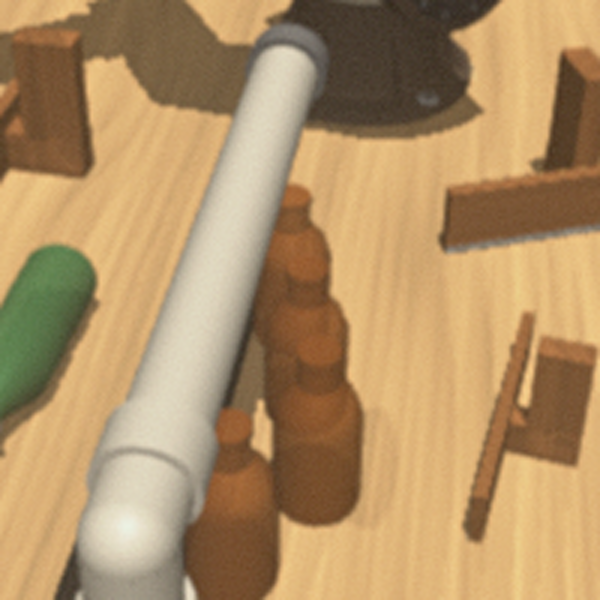

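View pics/c2.png

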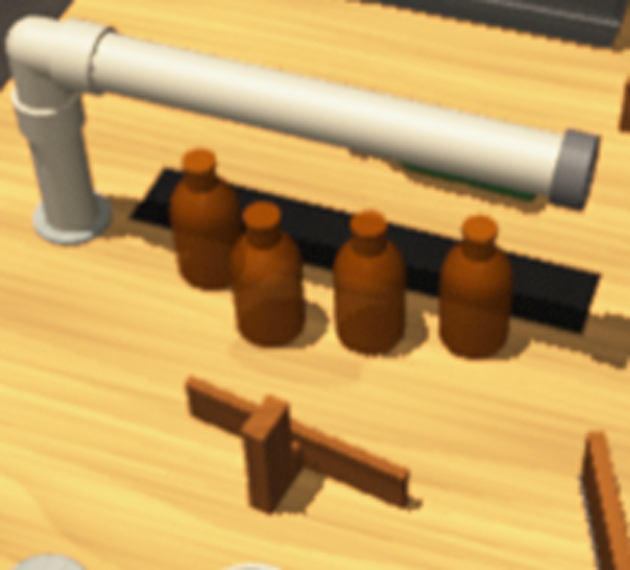

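The crop at (392,318) shows a thin blade with an upright tongue on the side away from the bottles. It is clearly shorter than the one at (413,240), so it is the one meant.

```bash
cat > h.py <<'E'
from plant import r
import cv2,numpy as np
def K(n,i=None):
    i=i or r.camera_info(n);f=240/np.tan(np.radians(i["fovy"]/2))
    return i,np.array([[f,0,i["cx"]],[0,f,i["cy"]],[0,0,1.]]),np.array([i["k1"],0,0,0,0.])
def ray(n,p,i=None):
    i,k,d=K(n,i);q=cv2.undistortPoints(np.array([[p]],float),k,d)[0,0]
    v=i["pose"][:3,:3]@[q[0],q[1],1];return i["pose"][:3,3],v
def onz(n,p,z,i=None):
    o,v=ray(n,p,i);return o+v*(z-o[2])/v[2]
def tri(p,q,a="scene",b="side",ia=None,ib=None):
    o,u=ray(a,p,ia);m,v=ray(b,q,ib)
    s=np.linalg.lstsq(np.c_[u,-v],m-o,rcond=None)[0]
    A,B=o+u*s[0],m+v*s[1];return (A+B)/2,np.linalg.norm(A-B)
E
python3 - <<'E'
from h import *
np.set_printoptions(precision=4,suppress=True)
S=lambda x,y:(215+x/3,180+y/3);D=lambda x,y:(180+x/3,170+y/3)
print("strip",[onz("side",D(*p),0)[:2] for p in((165,170),(132,215),(600,273),(583,332))])
for n,a,b in(("b1",(294,193),(480,226)),("b3",(319,340),(263,213)),("b4",(235,418),(200,158)),("grip",(567,350),(267,420)),("bladeN",(529,315),(408,473)),("bladeF",(473,525),(190,380))):
    print(n,*tri(S(*a),D(*b)))
for n,p in(("b1",(480,226)),("b2",(370,220)),("b3",(263,213)),("b4",(200,158))):print(n,onz("side",D(*p),.135))
for n,p,z in(("b1",(294,193),.135),("b3",(319,340),.135),("b4",(235,418),.135),("gr",(567,350),.1),("bN",(529,315),.045),("bF",(473,525),.045)):print("sc",n,onz("scene",S(*p),z))
for n,p,z in(("gr",(267,420),.1),("bN",(408,473),.045),("bF",(190,380),.045)):print("si",n,onz("side",D(*p),z))
print("pipe",tri(S(288,50),D(572,170)),tri(S(145,480),D(60,38)))
print("mug",onz("side",(265,372),.088),"lid",onz("side",(195,368),.015))
E
```

```text
strip [array([ 0.7817, -0.1263]), array([ 0.7855, -0.0593]), array([ 0.3478, -0.123 ]), array([ 0.3475, -0.0486])]
b1 [ 0.4401 -0.0152  0.1333] 0.0031458603895068316
b3 [0.6107 0.0254 0.1361] 0.0006490495329242432
b4 [ 0.686  -0.0178  0.1355] 0.0031922378336587173
grip [0.5462 0.1908 0.0929] 0.0017281471308928287
bladeN [0.4432 0.1702 0.0391] 0.005972579028057188
bladeF [0.6461 0.1299 0.0235] 0.012250510996169674
b1 [ 0.4394 -0.0156  0.135 ]
b2 [0.526  0.0054 0.135 ]
b3 [0.6112 0.0248 0.135 ]
b4 [ 0.6861 -0.0203  0.135 ]
sc b1 [ 0.4445 -0.0136  0.135 ]
sc b3 [0.6091 0.025  0.135 ]
sc b4 [ 0.687  -0.0166  0.135 ]
sc gr [0.5553 0.1902 0.1   ]
sc bN [0.4534 0.1716 0.045 ]
sc bF [0.6704 0.1333 0.045 ]
si gr [0.5436 0.1947 0.1   ]
si bN [0.441 0.171 0.045]
si bF [0.6353 0.1386 0.045 ]
pipe (array([ 0.371 , -0.0261,  0.2126]), np.float64(0.008638584743416514)) (array([ 0.8149, -0.0389,  0.2157]), np.float64(0.0044138512028430235))
mug [0.4986 0.3351 0.088 ] lid [0.6693 0.3366 0.015 ]
```

Call:
play_rows --rows '[[[0, 0, 0, -0.1, 0], [0, 0, 0, -0.1, 0], [0, 0.1, 0.2, -0.1, 0], [0, 0.2, 0.4, -0.1, 0], [0, 0.25, 0.6, -0.1, 0], [0, 0.3, 0.8, -0.1, 0], [0, 0.3, 0.8, -0.1, 0], [0, 0.3, 0.8, -0.1, 0]]]'

```text
time_s: 0.77
tcp_pos: [0.0286, -0.4503, 0.2765]
eef_rot: [-180.0, -0.0, -164.4]
contact_force: [-0.3, 0.2, 1.3]
gripper_width: 0.0878
gripper_force: 0.0
```

The picture geometry is consistent with the text: caps at 135 mm and a strip of about 75 x 437 mm. Next I'll find out how the arm takes up lean at the limit of its reach.

Call:
play_rows --rows '[[[0, 0.05, -0.2, 0, 0], [0, 0.1, -0.4, 0, 0], [0, 0.15, -0.5, 0, 0], [0, 0.2, -0.7, 0, 0], [0, 0.3, -1, 0, 0], [0, 0.3, -1, 0, 0], [0, 0.3, -1, 0, 0], [0, 0.3, -1, 0, 0]]]'

```text
time_s: 1.43
tcp_pos: [0.0246, -0.7871, 0.2765]
eef_rot: [-180.0, -0.0, -164.4]
contact_force: [0.8, -1.3, 0.6]
gripper_width: 0.0873
gripper_force: 0.0
```

Call:
play_rows --rows '[[[0, 0, -0.2, 0, 0], [0, 0, -0.4, 0, 0], [0, 0, -0.5, 0, 0], [0, 0, -0.6, 0, 0], [0, 0, -0.6, 0, 0], [0, 0, -0.6, 0, 0], [0, 0, -0.6, 0, 0], [0, 0, -0.6, 0, 0]]]'

```text
time_s: 2.1
tcp_pos: [0.0948, -0.9908, 0.2424]
eef_rot: [-178.2, -0.6, -164.4]
contact_force: [-0.1, 0.5, 0.9]
gripper_width: 0.0876
gripper_force: 0.0
```

```bash
python3 -c "
from h import *
s=r.get_state();print(s['joints'],s['qd'].round(1),s['tcp_pos'],s['eef_rot'])"
```

```text
[ -73.1902986    58.47350357   71.54718397    0.62076141 -101.26790665
   -1.06559796] [ 1.7  0.5  2.7  1.7  6.4 -1.7] [ 0.09476348 -0.99075338  0.24243249] [-178.18255758   -0.57097578 -164.39584363]
```

Call:
play_rows --rows '[[[0, 0, -1, 0, 0], [0, 0, -1, 0, 0], [0, 0, -1, 0, 0], [0, 0, -1, 0, 0], [0, 0, -1, 0, 0], [0, 0, -1, 0, 0], [0, 0, -1, 0, 0], [0, 0, -1, 0, 0]]]'

```text
time_s: 2.77
tcp_pos: [0.1376, -1.0303, 0.1762]
eef_rot: [-175.6, -1.1, -164.5]
contact_force: [0.3, -1.2, -0.3]
gripper_width: 0.0873
gripper_force: 0.0
```

```bash
python3 -c "
from h import *
s=r.get_state();print(s['joints'],s['qd'].round(1),s['tcp_pos'],s['eef_rot'])"
```

```text
[-71.25024869  62.61792597  71.66843715   1.395371   -94.71487308
  -3.0055075 ] [ 1.7  4.1 -0.   0.1  4.4 -1.8] [ 0.13756101 -1.03031186  0.17617936] [-175.5956142    -1.14886284 -164.46728147]
```

Call:
play_rows --rows '[[[0, 0, -1, -1, 0], [0, 0, -1, -1, 0], [0, 0, -1, -1, 0], [0, 0, -1, -1, 0], [0, 0, -1, -1, 0], [0, 0, -1, -1, 0], [0, 0, -1, -1, 0], [0, 0, -1, -1, 0]]]'

```text
time_s: 3.43
tcp_pos: [0.1582, -0.9926, 0.2971]
eef_rot: [-173.3, -1.6, -164.5]
contact_force: [0.2, 0.4, -0.6]
gripper_width: 0.0874
gripper_force: 0.0
```

```bash
python3 -c "
from h import *
s=r.get_state();print(s['joints'],s['qd'].round(1),s['tcp_pos'],s['eef_rot'])"
```

```text
[-69.09665635  55.73333747  71.70658372   2.26130947 -99.43430916
  -4.82323575] [ 2.3 -6.1 -0.2  0.2 -6.8 -2. ] [ 0.15821752 -0.9926483   0.29707856] [-173.29061211   -1.61674962 -164.51282612]
```

Call:
play_rows --rows '[[[0, 0.3, -1, -0.3, 0], [0, 0.3, -1, -0.3, 0], [0, 0.3, -1, -0.3, 0], [0, 0.3, -1, -0.3, 0], [0, 0.3, -1, -0.3, 0], [0, 0.3, -1, -0.3, 0], [0, 0.3, -1, -0.3, 0], [0, 0.3, -1, -0.3, 0]]]'

```text
time_s: 4.1
tcp_pos: [0.1228, -1.018, 0.2881]
eef_rot: [-171.1, -2.2, -164.6]
contact_force: [-0.3, -0.1, 0.7]
gripper_width: 0.0876
gripper_force: 0.0
```

Call:
play_rows --rows '[[[0, 0.3, -1, -0.3, 0], [0, 0.3, -1, -0.3, 0], [0, 0.3, -1, -0.3, 0], [0, 0.3, -1, -0.3, 0], [0, 0.3, -1, -0.3, 0], [0, 0.3, -1, -0.3, 0], [0, 0.3, -1, -0.3, 0], [0, 0.3, -1, -0.3, 0]]]'

```text
time_s: 4.77
tcp_pos: [0.0956, -1.0361, 0.2931]
eef_rot: [-168.8, -2.9, -164.7]
contact_force: [0.0, 0.0, -0.7]
gripper_width: 0.0876
gripper_force: 0.0
```

Call:
play_rows --rows '[[[0, 0.3, -1, -0.3, 0], [0, 0.3, -1, -0.3, 0], [0, 0.3, -1, -0.3, 0], [0, 0.3, -1, -0.3, 0], [0, 0.3, -1, -0.3, 0], [0, 0.3, -1, -0.3, 0], [0, 0.3, -1, -0.3, 0], [0, 0.3, -1, -0.3, 0]]]'

```text
time_s: 5.43
tcp_pos: [0.0737, -1.0494, 0.3058]
eef_rot: [-166.5, -3.6, -164.9]
contact_force: [-0.8, -0.4, -0.6]
gripper_width: 0.0874
gripper_force: 0.0
```

```bash
cat >> h.py <<'E'
from scipy.spatial.transform import Rotation as Ro
def st():
    s=r.get_state();R=Ro.from_euler("xyz",s["eef_rot"],degrees=True).as_matrix()
    return s["time_s"],s["joints"].round(1),s["tcp_pos"].round(4),R.round(3)
E
python3 -c "
from h import *
print(*st(),sep='\n')"
```

```text
5.4333
[-74.2  56.   71.6   3.6 -92.2   0.3]
[ 0.0737 -1.0494  0.3058]
[[-0.963 -0.268  0.003]
 [-0.261  0.935 -0.242]
 [ 0.062 -0.233 -0.97 ]]
```

Call:
play_rows --rows '[[[0, 0.2, -1, -0.2, 0], [0, 0.2, -1, -0.2, 0], [0, 0.2, -1, -0.2, 0], [0, 0.2, -1, -0.2, 0], [0, 0.2, -1, -0.2, 0], [0, 0.2, -1, -0.2, 0], [0, 0.2, -1, -0.2, 0], [0, 0.2, -1, -0.2, 0]]]'

```text
time_s: 6.1
tcp_pos: [0.0773, -1.0663, 0.3076]
eef_rot: [-164.1, -4.3, -165.0]
contact_force: [0.5, 0.2, 0.4]
gripper_width: 0.0876
gripper_force: 0.0
```

Call:
play_rows --rows '[[[0, 0.2, -1, -0.2, 0], [0, 0.2, -1, -0.2, 0], [0, 0.2, -1, -0.2, 0], [0, 0.2, -1, -0.2, 0], [0, 0.2, -1, -0.2, 0], [0, 0.2, -1, -0.2, 0], [0, 0.2, -1, -0.2, 0], [0, 0.2, -1, -0.2, 0]]]'

```text
time_s: 6.77
tcp_pos: [0.0801, -1.0789, 0.3191]
eef_rot: [-161.7, -5.0, -165.3]
contact_force: [0.8, -0.0, -0.1]
gripper_width: 0.0877
gripper_force: 0.0
```

Call:
play_rows --rows '[[[0, 0.2, -1, -0.2, 0], [0, 0.2, -1, -0.2, 0], [0, 0.2, -1, -0.2, 0], [0, 0.2, -1, -0.2, 0], [0, 0.2, -1, -0.2, 0], [0, 0.2, -1, -0.2, 0], [0, 0.2, -1, -0.2, 0], [0, 0.2, -1, -0.2, 0]]]'

```text
time_s: 7.43
tcp_pos: [0.0828, -1.0877, 0.3381]
eef_rot: [-159.4, -5.6, -165.5]
contact_force: [0.9, 0.1, 0.4]
gripper_width: 0.0875
gripper_force: 0.0
```

Call:
play_rows --rows '[[[0, 0.2, -1, -0.2, 0], [0, 0.2, -1, -0.2, 0], [0, 0.2, -1, -0.2, 0], [0, 0.2, -1, -0.2, 0], [0, 0.2, -1, -0.2, 0], [0, 0.2, -1, -0.2, 0], [0, 0.2, -1, -0.2, 0], [0, 0.2, -1, -0.2, 0]]]'

```text
time_s: 8.1
tcp_pos: [0.0851, -1.0931, 0.3632]
eef_rot: [-157.0, -6.3, -165.8]
contact_force: [0.7, -0.1, -0.3]
gripper_width: 0.0877
gripper_force: 0.0
```

```bash
python3 -c "
from h import *
print(*st(),sep='\n')"
```

```text
8.1
[-73.2  54.4  71.7   6.8 -84.4  -0.6]
[ 0.0851 -1.0931  0.3632]
[[-0.963 -0.268 -0.002]
 [-0.244  0.881 -0.404]
 [ 0.11  -0.389 -0.915]]
```

Call:
play_rows --rows '[[[0, 0.2, -1, 0.2, 0], [0, 0.2, -1, 0.2, 0], [0, 0.2, -1, 0.2, 0], [0, 0.2, -1, 0.2, 0], [0, 0.2, -1, 0.2, 0], [0, 0.2, -1, 0.2, 0], [0, 0.2, -1, 0.2, 0], [0, 0.2, -1, 0.2, 0]]]'

```text
time_s: 8.77
tcp_pos: [0.0875, -1.1355, 0.3156]
eef_rot: [-154.6, -7.0, -166.1]
contact_force: [0.2, 0.2, -1.2]
gripper_width: 0.0876
gripper_force: 0.0
```

Call:
play_rows --rows '[[[0, 0.2, -1, 0.2, 0], [0, 0.2, -1, 0.2, 0], [0, 0.2, -1, 0.2, 0], [0, 0.2, -1, 0.2, 0], [0, 0.2, -1, 0.2, 0], [0, 0.2, -1, 0.2, 0], [0, 0.2, -1, 0.2, 0], [0, 0.2, -1, 0.2, 0]]]'

```text
time_s: 9.43
tcp_pos: [0.0894, -1.1661, 0.2881]
eef_rot: [-152.1, -7.6, -166.4]
contact_force: [0.1, 0.6, 0.1]
gripper_width: 0.0877
gripper_force: 0.0
```

Call:
play_rows --rows '[[[0, 0.2, -1, 0.2, 0], [0, 0.2, -1, 0.2, 0], [0, 0.2, -1, 0.2, 0], [0, 0.2, -1, 0.2, 0], [0, 0.2, -1, 0.2, 0], [0, 0.2, -1, 0.2, 0], [0, 0.2, -1, 0.2, 0], [0, 0.2, -1, 0.2, 0]]]'

```text
time_s: 10.1
tcp_pos: [0.091, -1.189, 0.276]
eef_rot: [-149.7, -8.2, -166.7]
contact_force: [0.2, 0.2, 1.1]
gripper_width: 0.0878
gripper_force: 0.0
```

Call:
play_rows --rows '[[[0, 0.2, -1, 0.2, 0], [0, 0.2, -1, 0.2, 0], [0, 0.2, -1, 0.2, 0], [0, 0.2, -1, 0.2, 0], [0, 0.2, -1, 0.2, 0], [0, 0.2, -1, 0.2, 0], [0, 0.2, -1, 0.2, 0], [0, 0.2, -1, 0.2, 0]]]'

```text
time_s: 10.77
tcp_pos: [0.0924, -1.2061, 0.2766]
eef_rot: [-147.4, -8.8, -167.1]
contact_force: [0.4, 0.9, -0.4]
gripper_width: 0.0877
gripper_force: 0.0
```

```bash
python3 -c "
from h import *
print(*st(),sep='\n')"
```

```text
10.7667
[-73.7  62.   71.7  10.  -67.4  -2. ]
[ 0.0924 -1.2061  0.2766]
[[-0.963 -0.268 -0.006]
 [-0.22   0.802 -0.555]
 [ 0.153 -0.533 -0.832]]
```

```bash
cat > kin.py <<'E'
import numpy as np
from scipy.optimize import least_squares
from scipy.spatial.transform import Rotation as Ro
D=[([-57.92,20.585,.637,-.017,-70.134,-16.508],[.18106,-.6498,.22573],[179.917,-.008,-164.435]),
([-73.19,58.4735,71.547,.621,-101.268,-1.066],[.09476,-.99075,.24243],[-178.183,-.571,-164.396]),
([-71.25,62.618,71.668,1.395,-94.715,-3.0055],[.13756,-1.0303,.17618],[-175.596,-1.149,-164.467]),
([-69.097,55.733,71.707,2.261,-99.434,-4.823],[.15822,-.99265,.29708],[-173.29,-1.617,-164.513]),
([-74.2,56,71.6,3.6,-92.2,.3],[.0737,-1.0494,.3058],[-166.5,-3.6,-164.9]),
([-73.2,54.4,71.7,6.8,-84.4,-.6],[.0851,-1.0931,.3632],[-157,-6.3,-165.8]),
([-73.7,62,71.7,10,-67.4,-2],[.0924,-1.2061,.2766],[-147.4,-8.8,-167.1])]
e=lambda a,x:Ro.from_euler(a,x,degrees=True).as_matrix()
def fk(q,p):
    a,z,L2,h,L3,d,L6=p;Z=e("z",q[0])
    A=Z@e("y",q[1]);B=Z@e("y",q[1]-q[2]);C=B@e("x",p0*q[3])@e("y",-q[4]);
    T=C@e("x",p1*q[5])
    return Z@[a,d,z]+A@[0,0,L2]+B@[L3,0,h]+C@[L6,0,0],T
def fit(s):
    global p0,p1;p0,p1=s
    f=lambda p:np.ravel([fk(q,p)[0]-t for q,t,_ in D])
    return least_squares(f,[.05,.3,.45,.05,.45,-.19,.3])
def tools():
    return [fk(q,P)[1].T@Ro.from_euler("xyz",o,degrees=True).as_matrix() for q,_,o in D]
best=None
for s in((1,1),(1,-1),(-1,1),(-1,-1)):
    S=fit(s);P=S.x;M=tools();v=np.std(M,axis=0).max()+np.abs(S.fun).max()
    if best is None or v<best[0]:best=(v,s,P,Ro.from_matrix(M).mean().as_matrix(),np.abs(S.fun).max())
_,(p0,p1),P,TM,err=best
lo=np.array([-176,-82,-58.2,-173.8,-174.7,-173.6]);hi=np.array([176,121.7,71.7,95.5,-.2,173.6])
def ik(t,R,q0):
    def f(q):
        x,T=fk(q,P);return np.r_[(x-t)*10,Ro.from_matrix(R.T@T@TM).as_rotvec()]
    S=least_squares(f,np.clip(q0,lo+.01,hi-.01),bounds=(lo,hi));return S.x,np.abs(S.fun).max()
E
python3 - <<'E'
from kin import *
np.set_printoptions(precision=3,suppress=True)
print(best)
q=np.array(D[-1][0]);t=np.array(D[-1][1]);
for name,tot in(("front",-74.4),("back",-254.4),("back+",105.6)):
  for lean in(34,42):
    q=np.array(D[-1][0]);
    R0=Ro.from_euler("xyz",D[-1][2],degrees=True).as_matrix()
    R0=Ro.from_euler("x",-(lean-33.7) ,degrees=True).as_matrix()@R0 if 0 else R0
    z=np.array([0,-np.sin(np.radians(lean)),-np.cos(np.radians(lean))])
    for i,(w,f) in enumerate([((.1,-.9,.4),.2),((.2,-.7,.4),.4),((.3,-.45,.4),.6),((.4,-.2,.4),.75),((.5,0,.4),.9),((.547,.19,.3),1),((.547,.183,.06),1),((.6,.1,.06),1),((.61,-.02,.06),1),((.47,.1,.06),1),((.45,-.02,.06),1)]):
        R=R0@Ro.from_euler("z",tot*f,degrees=True).as_matrix()
        q,er=ik(np.array(w),R,q)
        if i>=5:print(name,lean,w,q.round(1),round(er,3))
    break
E
```

```text
(np.float64(0.01916996395152689), (-1, -1), array([-0.011,  0.217,  0.592,  0.001,  0.479, -0.191,  0.383]), array([[-0., -0.,  1.],
       [-1., -0., -0.],
       [ 0., -1., -0.]]), np.float64(0.018091543327735826))
front 34 (0.547, 0.19, 0.3) [ 52.5  20.7   2.1  19.7 -98.8 -54.4] 0.0
front 34 (0.547, 0.183, 0.06) [ 52.1  32.6 -12.2  20.5 -74.1 -63. ] 0.0
front 34 (0.6, 0.1, 0.06) [ 43.7  32.8 -11.9  24.7 -71.9 -57.2] 0.0
front 34 (0.61, -0.02, 0.06) [ 34.7  30.1 -17.   29.5 -66.8 -52.4] 0.0
front 34 (0.47, 0.1, 0.06) [ 53.2  24.7 -27.2  20.8 -67.7 -66.3] 0.0
front 34 (0.45, -0.02, 0.06) [ 45.9  19.3 -36.8  25.6 -62.1 -63.8] 0.0
back 34 (0.547, 0.19, 0.3) [ 52.5  20.8   2.2  19.7 -98.9 125.6] 0.0
back 34 (0.547, 0.183, 0.06) [ 52.1  32.7 -12.1  20.4 -74.1 117. ] 0.0
back 34 (0.6, 0.1, 0.06) [ 43.7  32.8 -11.9  24.7 -71.9 122.8] 0.0
back 34 (0.61, -0.02, 0.06) [ 34.7  30.1 -17.   29.5 -66.9 127.6] 0.0
back 34 (0.47, 0.1, 0.06) [ 53.2  24.7 -27.2  20.7 -67.7 113.7] 0.0
back 34 (0.45, -0.02, 0.06) [ 45.9  19.3 -36.8  25.6 -62.2 116.2] 0.0
back+ 34 (0.547, 0.19, 0.3) [  36.9   15.9    2.6   -0.3  -86.6 -173.6] 0.781
back+ 34 (0.547, 0.183, 0.06) [  30.1   23.   -20.4  -13.6  -48.2 -173.6] 0.742
back+ 34 (0.6, 0.1, 0.06) [  24.1   25.7  -14.9   -5.7  -52.8 -173.6] 0.643
back+ 34 (0.61, -0.02, 0.06) [  16.2   25.1  -15.4    1.   -53.1 -173.6] 0.558
back+ 34 (0.47, 0.1, 0.06) [  26.5   15.7  -31.9  -13.6  -44.5 -173.6] 0.734
back+ 34 (0.45, -0.02, 0.06) [  17.6   12.4  -35.6   -5.9  -44.4 -173.6] 0.648
```

```bash
cat >> h.py <<'E'
def plan(wps,R=None,p=None):
    t,j,p0,R0=st();R=R0 if R is None else R;p=p0 if p is None else p
    for w,a in wps:
        d=R.T@(np.array(w)-p);print((d/.5).round(3),round(np.radians(a)/1.5,3))
        p=np.array(w);R=R@Ro.from_euler("z",a,degrees=True).as_matrix()
    return R
E
python3 -c "
from h import *
print(plan([((.12,-.93,.40),-51),((.22,-.66,.42),-51),((.33,-.37,.42),-51),((.43,-.08,.42),-51),((.547,.19,.34),-50.4)]).round(3))"
```

```text
[-0.137  0.297 -0.512] -0.593
[-0.47  -0.012 -0.334] -0.593
[-0.327 -0.416 -0.323] -0.593
[ 0.098 -0.512 -0.323] -0.593
[ 0.522 -0.266 -0.168] -0.586
[[ 0.001  1.    -0.006]
 [ 0.832 -0.004 -0.555]
 [-0.555 -0.004 -0.832]]
```

Call:
play_rows --rows '[[[0, -0.14, 0.3, -0.51, -0.593], [0, -0.14, 0.3, -0.51, -0.593], [0, -0.14, 0.3, -0.51, -0.593], [0, -0.14, 0.3, -0.51, -0.593], [0, -0.14, 0.3, -0.51, -0.593], [0, -0.14, 0.3, -0.51, -0.593], [0, -0.14, 0.3, -0.51, -0.593], [0, -0.14, 0.3, -0.51, -0.593]]]'

```text
time_s: 11.43
tcp_pos: [0.1209, -0.9266, 0.3999]
eef_rot: [-165.6, -30.9, -117.2]
contact_force: [0.6, -0.3, 0.9]
gripper_width: 0.0872
gripper_force: 0.0
```

```bash
python3 -c "
from h import *
print(*st(),sep='\n')
plan([((.22,-.66,.42),-51),((.33,-.37,.42),-51),((.43,-.08,.42),-51),((.547,.19,.34),-50.4)])"
```

```text
11.4333
[-65.8  23.3  11.3  18.2 -48.3  34. ]
[ 0.1209 -0.9266  0.3999]
[[-0.392 -0.92  -0.005]
 [-0.764  0.329 -0.556]
 [ 0.513 -0.214 -0.831]]
[-0.464 -0.016 -0.331] -0.593
[-0.324 -0.419 -0.324] -0.593
[ 0.102 -0.512 -0.323] -0.593
[ 0.524 -0.263 -0.168] -0.586
```

Tracking is exact; continue.

Call:
play_rows --rows '[[[0, -0.465, -0.015, -0.33, -0.593], [0, -0.465, -0.015, -0.33, -0.593], [0, -0.465, -0.015, -0.33, -0.593], [0, -0.465, -0.015, -0.33, -0.593], [0, -0.465, -0.015, -0.33, -0.593], [0, -0.465, -0.015, -0.33, -0.593], [0, -0.465, -0.015, -0.33, -0.593], [0, -0.465, -0.015, -0.33, -0.593]]]'

```text
time_s: 12.1
tcp_pos: [0.2224, -0.6588, 0.4212]
eef_rot: [162.4, -29.5, -57.4]
contact_force: [-0.3, 0.4, 0.5]
gripper_width: 0.0877
gripper_force: 0.0
```

Call:
play_rows --rows '[[[0, -0.325, -0.42, -0.325, -0.593], [0, -0.325, -0.42, -0.325, -0.593], [0, -0.325, -0.42, -0.325, -0.593], [0, -0.325, -0.42, -0.325, -0.593], [0, -0.325, -0.42, -0.325, -0.593], [0, -0.325, -0.42, -0.325, -0.593], [0, -0.325, -0.42, -0.325, -0.593], [0, -0.325, -0.42, -0.325, -0.593]]]'

```text
time_s: 12.77
tcp_pos: [0.3343, -0.3697, 0.4202]
eef_rot: [146.7, -6.0, -9.3]
contact_force: [-0.4, -0.7, 0.6]
gripper_width: 0.0879
gripper_force: 0.0
```

```bash
python3 -c "
from h import *
print(*st(),sep='\n')
plan([((.43,-.08,.42),-51),((.547,.19,.34),-50.4)])"
```

```text
12.7667
[ -0.6 -13.2 -32.7  35.4 -73.7  68.3]
[ 0.3343 -0.3697  0.4202]
[[ 0.981 -0.192 -0.002]
 [-0.161 -0.816 -0.555]
 [ 0.105  0.545 -0.832]]
[ 0.094 -0.51  -0.322] -0.593
[ 0.524 -0.263 -0.167] -0.586
```

Call:
play_rows --rows '[[[0, 0.095, -0.51, -0.32, -0.593], [0, 0.095, -0.51, -0.32, -0.593], [0, 0.095, -0.51, -0.32, -0.593], [0, 0.095, -0.51, -0.32, -0.593], [0, 0.095, -0.51, -0.32, -0.593], [0, 0.095, -0.51, -0.32, -0.593], [0, 0.095, -0.51, -0.32, -0.593], [0, 0.095, -0.51, -0.32, -0.593]]]'

```text
time_s: 13.43
tcp_pos: [0.4338, -0.0797, 0.4185]
eef_rot: [153.0, 21.0, 34.8]
contact_force: [-0.6, 0.4, 1.2]
gripper_width: 0.088
gripper_force: 0.0
```

Call:
play_rows --rows '[[[0, 0.525, -0.265, -0.17, -0.586], [0, 0.525, -0.265, -0.17, -0.586], [0, 0.525, -0.265, -0.17, -0.586], [0, 0.525, -0.265, -0.17, -0.586], [0, 0.525, -0.265, -0.17, -0.586], [0, 0.525, -0.265, -0.17, -0.586], [0, 0.525, -0.265, -0.17, -0.586], [0, 0.525, -0.265, -0.17, -0.586]]]'

```text
time_s: 14.1
tcp_pos: [0.5524, 0.1905, 0.3366]
eef_rot: [-179.4, 33.8, 90.4]
contact_force: [-1.8, -0.9, -0.1]
gripper_width: 0.0873
gripper_force: 0.0
```

```bash
python3 -c "
from h import *
print(*st(),sep='\n')
i=r.camera_info('wrist');np.save('w1.npy',i['pose']);print(i['pose'])
cv2.imwrite('pics/w1.png',r.capture('wrist')[...,::-1])"
```

```text
14.1
[ 51.1  20.   -2.1  20.2 -95.2 126. ]
[0.5524 0.1905 0.3366]
[[-0.006  1.    -0.006]
 [ 0.831  0.002 -0.556]
 [-0.556 -0.008 -0.831]]
[[ 0.99996687  0.00745297 -0.00327364  0.55464374]
 [ 0.00230853 -0.6452866  -0.76393709  0.33983613]
 [-0.00780604  0.76390422 -0.64528242  0.42690769]
 [ 0.          0.          0.          1.        ]]
```

View pics/w1.png

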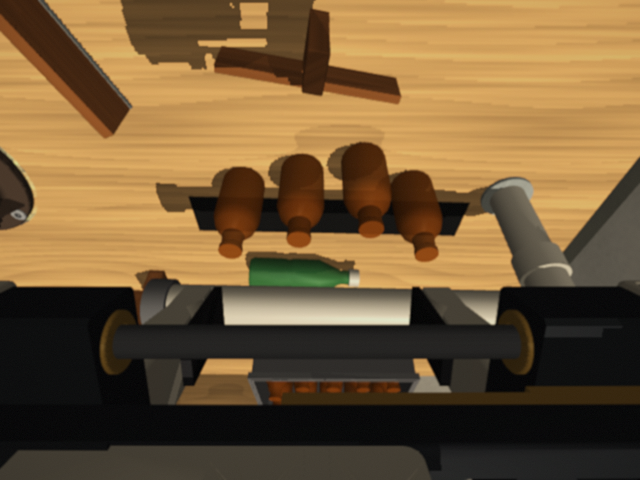

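The wrist view shows the straightedge at (310,70), the four bottles at (235..425,150..250), the strip from (190,197) to (468,235), and the pipe behind the fingers. I'll fit the poses by projecting the models.

```bash
cat >> h.py <<'E'
def proj(n,X,pose=None):
    i,k,d=K(n);T=np.linalg.inv(i["pose"] if pose is None else pose)
    return cv2.projectPoints(np.atleast_2d(X).astype(float),cv2.Rodrigues(T[:3,:3])[0],T[:3,3],k,d)[0][:,0]
def se(x,y,yaw,P):  # origin x,y ; yaw of straightedge y axis
    P=np.array(P,float);c,s=np.cos(np.radians(yaw)),np.sin(np.radians(yaw))
    ya=np.array([c,s,0]);xa=np.array([s,-c,0]);return np.array([x,y,0])+P[:,:1]*xa+P[:,1:2]*ya+P[:,2:]*[0,0,1]
E
python3 - <<'E'
from h import *
np.set_printoptions(precision=4,suppress=True)
P=[(0,-.1,.045),(0,.1,.045),(0,-.1,0),(0,.1,0),(-.01,-.1,.045),(-.01,.1,.045),(-.062,-.01,.1),(-.062,.01,.1),(-.022,-.01,.1),(-.022,.01,.1),(-.062,-.01,0),(-.062,.01,0)]
w=np.load("w1.npy");X=se(.540,.152,-9.6,P)
for n,a,b,c in zip(P,proj("wrist",X,w),proj("side",X),proj("scene",X)):print(n,a.round(0),((b-[180,170])*3).round(0),((c-[215,180])*3).round(0))
W=lambda p,z:onz("wrist",p,z,dict(r.camera_info("wrist"),pose=w))
print("strip",[W(p,0)[:2] for p in((189,197),(468,203),(200,229),(460,235))])
print("caps",[W(p,.135)[:2] for p in((231,250),(298,239),(371,228),(426,253))])
im=cv2.imread("pics/w1.png");cv2.imwrite("pics/w1c.png",cv2.resize(im[0:270,150:510],None,fx=2.2,fy=2.2,interpolation=cv2.INTER_CUBIC))
E
```

```text
(0, -0.1, 0.045) [209.  69.] [408. 471.] [525. 305.]
(0, 0.1, 0.045) [395. 101.] [188. 376.] [477. 488.]
(0, -0.1, 0) [217.  51.] [408. 504.] [519. 349.]
(0, 0.1, 0) [390.  81.] [193. 410.] [471. 535.]
(-0.01, -0.1, 0.045) [208.  59.] [402. 480.] [538. 307.]
(-0.01, 0.1, 0.045) [398.  92.] [181. 385.] [492. 492.]
(-0.062, -0.01, 0.1) [302.  43.] [261. 442.] [602. 339.]
(-0.062, 0.01, 0.1) [326.  48.] [238. 432.] [599. 358.]
(-0.022, -0.01, 0.1) [296.  89.] [289. 403.] [544. 328.]
(-0.022, 0.01, 0.1) [318.  93.] [266. 394.] [540. 346.]
(-0.062, -0.01, 0) [305.   3.] [269. 518.] [583. 443.]
(-0.062, 0.01, 0) [325.   7.] [247. 508.] [580. 462.]
strip [array([ 0.3532, -0.0495]), array([ 0.7912, -0.058 ]), array([ 0.3528, -0.1229]), array([ 0.8013, -0.1334])]
caps [array([ 0.4463, -0.0149]), array([0.531 , 0.0069]), array([0.6166, 0.0272]), array([ 0.6909, -0.018 ])]
```

View pics/w1c.png

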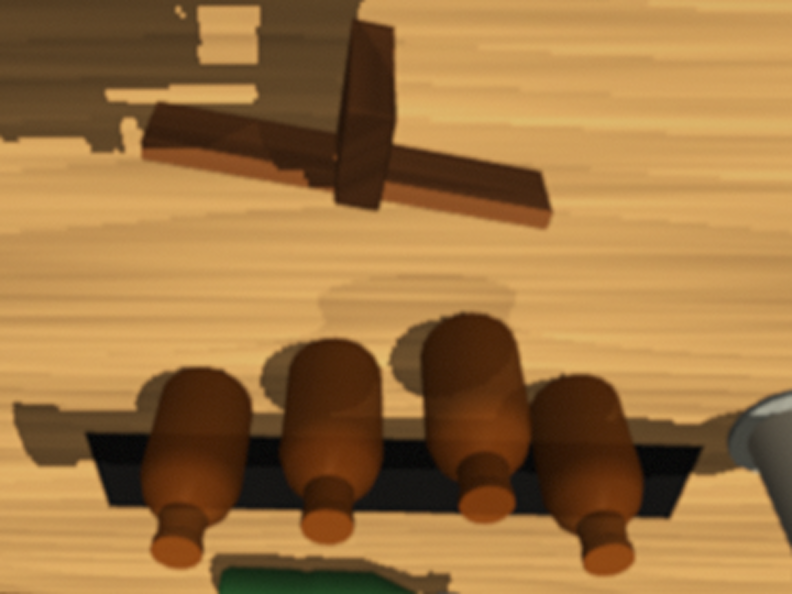

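```bash
python3 -c "
from h import *
print(*st(),sep='\n')
plan([((.55,.247,.159),0),((.5495,.181,.060),0)])"
```

```text
14.15
[ 51.1  20.1  -2.1  20.2 -95.2 125.7]
[0.5526 0.1908 0.3361]
[[-0.001  1.    -0.006]
 [ 0.831 -0.003 -0.557]
 [-0.557 -0.006 -0.831]]
[ 0.291 -0.003  0.232] 0.0
[0.001 0.001 0.238] 0.0
```

Call:
play_rows --rows '[[[0, 0.05, 0, 0.04, 0], [0, 0.1, -0.002, 0.08, 0], [0, 0.15, -0.003, 0.12, 0], [0, 0.2, -0.003, 0.16, 0], [0, 0.25, -0.003, 0.2, 0], [0, 0.29, -0.003, 0.23, 0], [0, 0.29, -0.003, 0.23, 0], [0, 0.29, -0.003, 0.23, 0]]]'

```text
time_s: 14.82
tcp_pos: [0.5493, 0.2431, 0.1631]
eef_rot: [-179.8, 33.8, 89.8]
contact_force: [0.1, 0.2, 1.1]
gripper_width: 0.0878
gripper_force: 0.0
```

```bash
python3 -c "
from h import *
print(*st(),sep='\n')
plan([((.5495,.181,.060),0)])"
```

```text
14.8167
[ 54.1  29.2 -10.3  19.  -79.7 117.2]
[0.5493 0.2431 0.1631]
[[ 0.003  1.    -0.006]
 [ 0.831 -0.006 -0.556]
 [-0.556 -0.003 -0.831]]
[0.011 0.002 0.24 ] 0.0
```

Call:
play_rows --rows '[[[0, 0, 0.001, 0.04, 0], [0, 0, 0.001, 0.08, 0], [0, 0, 0.001, 0.12, 0], [0, 0, 0.001, 0.16, 0], [0, 0, 0.001, 0.2, 0], [0, 0, 0.001, 0.23, 0], [0, 0, 0.001, 0.23, 0], [0, 0, 0.001, 0.23, 0]]]'

```text
time_s: 15.48
tcp_pos: [0.5502, 0.1797, 0.0695]
eef_rot: [-179.9, 33.6, 89.6]
contact_force: [0.4, 0.2, 1.0]
gripper_width: 0.0874
gripper_force: 0.0
```

```bash
python3 -c "
from h import *
print(*st(),sep='\n')
s=r.capture('side');cv2.imwrite('pics/s2.png',cv2.resize(s[150:400,150:470],None,fx=2.3,fy=2.3,interpolation=cv2.INTER_CUBIC)[...,::-1])
print(*st()[2:])"
```

```text
15.4833
[ 50.4  31.6 -21.6  22.5 -65.8 114.6]
[0.5502 0.1797 0.0695]
[[ 0.005  1.    -0.004]
 [ 0.833 -0.007 -0.554]
 [-0.554 -0.001 -0.833]]
[0.5505 0.1805 0.0697] [[ 0.005  1.    -0.004]
 [ 0.833 -0.006 -0.553]
 [-0.553 -0.    -0.833]]
```

View pics/s2.png

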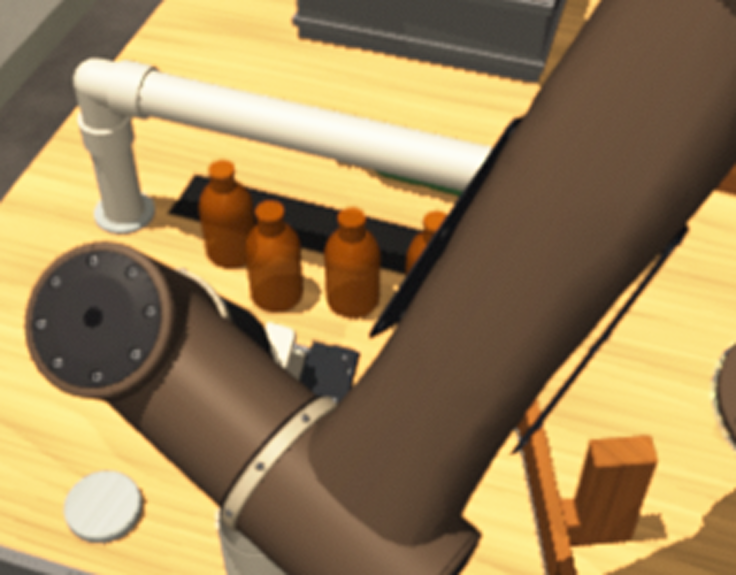

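Call:
play_rows --rows '[[[0, 0.005, 0, 0.008, 0], [0, 0.01, 0, 0.017, 0], [0, 0.01, 0, 0.017, 0], [0.3, 0.01, 0, 0.017, 0], [0.6, 0.01, 0, 0.017, 0], [0.9, 0.01, 0, 0.017, 0], [0.9, 0.01, 0, 0.017, 0], [0.9, 0.01, 0, 0.017, 0]]]' --squeeze 25

```text
time_s: 16.2
tcp_pos: [0.5493, 0.1793, 0.0578]
eef_rot: [-179.8, 33.7, 89.8]
contact_force: [-0.4, 0.1, 0.4]
gripper_width: 0.06
gripper_force: 0.0
```

Call:
play_rows --rows '[[[0.95, 0, 0, 0, 0], [0.95, 0, 0, 0, 0], [0.95, 0, 0, 0, 0], [0.95, 0, 0, 0, 0], [0.95, 0, 0, 0, 0], [0.95, 0, 0, 0, 0], [0.95, 0, 0, 0, 0], [0.95, 0, 0, 0, 0]]]' --squeeze 40

```text
time_s: 16.87
tcp_pos: [0.5491, 0.1791, 0.0578]
eef_rot: [-179.8, 33.7, 89.7]
contact_force: [-1.9, 0.0, 0.8]
gripper_width: 0.0197
gripper_force: 40.0
```

```bash
python3 -c "
from h import *
print(*st(),sep='\n')
a=r.capture('scene');np.save('w2.npy',r.camera_info('wrist')['pose']);b=r.capture('wrist')
f=lambda im,x,y,w,h,k:cv2.resize(im[y:y+h,x:x+w],None,fx=k,fy=k,interpolation=cv2.INTER_CUBIC)
cv2.imwrite('pics/m2.png',np.hstack([f(a,240,220,200,290-40,2.2),f(b,120,180,300,300,550/300)[:550,:350]])[:550,:,::-1]) if 0 else cv2.imwrite('pics/m2.png',np.hstack([f(a,230,210,190,240,2.1)[:504],f(b,0,0,640,480,.625)[:300].repeat(1,0) if 0 else cv2.copyMakeBorder(f(b,0,0,640,480,.625),0,204,0,0,0)])[...,::-1])
print(r.get_state()['contact_force'])"
```

```text
16.8667
[ 50.4  32.3 -22.2  22.7 -64.7 114.1]
[0.5491 0.1791 0.0578]
[[ 0.004  1.    -0.006]
 [ 0.832 -0.006 -0.555]
 [-0.555 -0.003 -0.832]]
[-1.22010942 -0.25302297  2.00399418]
```

View pics/m2.png

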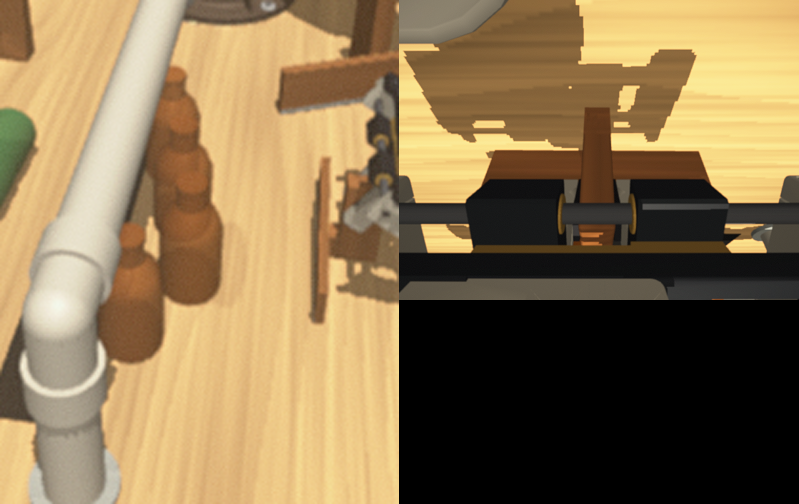

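```bash
python3 -c "
from h import *
np.set_printoptions(precision=4,suppress=True)
w=dict(r.camera_info('wrist'),pose=np.load('w2.npy'))
for p in((145.6,243),(481.6,243),(318,171)):print(onz('wrist',p,0,w))
print(onz('scene',(230+326/2.1,210+158/2.1),.045),onz('scene',(230+320/2.1,210+290/2.1),.045))
b=cv2.imread('pics/w1.png')
for z in(.045,0):print(z,[proj('scene',se(.549,y,-.5,[(0,-.1,z),(0,.1,z),(-.01,.1,z)])).round(1).tolist() for y in(.14,.148)])
import cv2
"
```

```text
[0.4447 0.1563 0.    ]
[0.6529 0.1557 0.    ]
[0.5518 0.2116 0.    ]
[0.4563 0.1576 0.045 ] [0.6503 0.1518 0.045 ]
0.045 [[[378.0, 282.6], [375.9, 346.9], [381.0, 347.5]], [[381.5, 282.9], [380.0, 347.4], [385.1, 347.9]]]
0 [[[376.3, 297.2], [373.9, 362.4], [378.9, 362.9]], [[379.7, 297.5], [377.9, 362.8], [382.9, 363.4]]]
```

Gripped: opening 19.7 mm, blade swung parallel to the strip. Lift a little and carry it to just before bottles 2–4.

Call:
play_rows --rows '[[[0.95, -0.007, 0, -0.01, 0], [0.95, -0.013, 0, -0.02, 0], [0.95, -0.04, 0.024, -0.002, 0.002], [0.95, -0.066, 0.048, 0.016, 0.004], [0.95, -0.093, 0.072, 0.033, 0.007], [0.95, -0.119, 0.095, 0.05, 0.009], [0.95, -0.145, 0.118, 0.068, 0.009], [0.95, -0.145, 0.118, 0.068, 0.009]]]'

```text
time_s: 17.63
tcp_pos: [0.6086, 0.0972, 0.0697]
eef_rot: [179.7, 33.7, 88.7]
contact_force: [-0.2, 0.5, -2.3]
gripper_width: 0.0193
gripper_force: 40.0
```

```bash
python3 -c "
from h import *
print(*st(),sep='\n')
s=r.get_state();print(s['gripper_width'],s['contact_force'])
plan([((.608,.1005,.0585),0)])"
```

```text
17.6333
[ 41.   32.1 -22.2  27.8 -62.6 118.9]
[0.6086 0.0972 0.0697]
[[ 0.019  1.    -0.007]
 [ 0.832 -0.02  -0.555]
 [-0.555  0.005 -0.832]]
0.019328210397129907 [-0.20706358  0.46980682 -2.25583324]
[ 0.018 -0.001  0.015] 0.0
```

Call:
play_rows --rows '[[[0.95, 0.006, 0, 0.009, 0], [0.95, 0.012, 0, 0.018, 0], [0.95, -0.001, 0, 0.027, 0], [0.95, -0.015, 0, 0.036, 0], [0.95, -0.028, 0, 0.045, 0], [0.95, -0.041, 0, 0.054, 0], [0.95, -0.055, 0, 0.062, 0], [0.95, -0.068, 0, 0.071, 0]]]'

```text
time_s: 18.3
tcp_pos: [0.6069, 0.0511, 0.0587]
eef_rot: [179.7, 33.7, 88.8]
contact_force: [-0.5, 2.4, -1.9]
gripper_width: 0.0194
gripper_force: 40.0
```

```bash
python3 -c "
from h import *
print(*st(),sep='\n')
s=r.get_state();print(s['gripper_width'],s['contact_force'])
plan([((.608,-.028,.0585),0)])"
```

```text
18.3
[ 37.6  31.2 -26.6  30.7 -58.5 118.9]
[0.6069 0.0511 0.0587]
[[ 0.017  1.    -0.006]
 [ 0.832 -0.017 -0.554]
 [-0.554  0.005 -0.832]]
0.019447320738226644 [-0.53658873  2.40317308 -1.85375906]
[-0.131  0.005  0.088] 0.0
```

Call:
play_rows --rows '[[[0.95, -0.012, 0, 0.008, 0], [0.95, -0.023, 0.001, 0.016, 0], [0.95, -0.035, 0.002, 0.023, 0], [0.95, -0.047, 0.003, 0.031, 0], [0.95, -0.058, 0.003, 0.039, 0], [0.95, -0.07, 0.003, 0.047, 0], [0.95, -0.082, 0.003, 0.055, 0], [0.95, -0.093, 0.003, 0.062, 0]]]'

```text
time_s: 18.97
tcp_pos: [0.6075, -0.0049, 0.0588]
eef_rot: [179.7, 33.7, 88.8]
contact_force: [-0.3, 2.8, -1.6]
gripper_width: 0.0197
gripper_force: 40.0
```

```bash
python3 -c "
from h import *
print(*st(),sep='\n')
s=r.get_state();print(s['gripper_width'],s['contact_force'])
plan([((.608,-.028,.0585),0)])
s=r.capture('side');cv2.imwrite('pics/s3.png',cv2.resize(s[150:400,150:470],None,fx=2.3,fy=2.3,interpolation=cv2.INTER_CUBIC)[...,::-1])
"
```

```text
18.9667
[ 32.8  29.7 -30.3  34.3 -55.4 119.9]
[ 0.6075 -0.0049  0.0588]
[[ 0.017  1.    -0.006]
 [ 0.832 -0.017 -0.555]
 [-0.555  0.005 -0.832]]
0.019739524305174328 [-0.27480333  2.83095321 -1.56880592]
[-0.038  0.002  0.026] 0.0
```

View pics/s3.png

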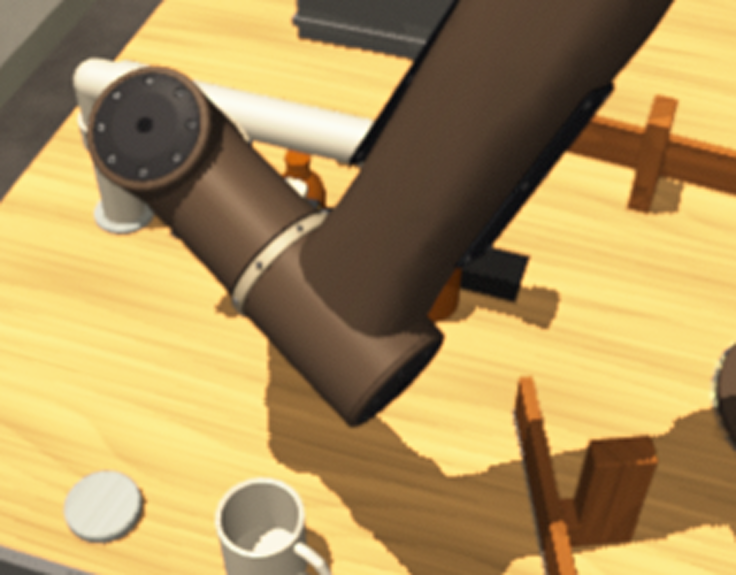

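Call:
play_rows --rows '[[[0.95, -0.008, 0, 0.005, 0], [0.95, -0.015, 0, 0.01, 0], [0.95, -0.022, 0.001, 0.015, 0], [0.95, -0.028, 0.001, 0.019, 0], [0.95, -0.033, 0.001, 0.023, 0], [0.95, -0.038, 0.001, 0.026, 0], [0.95, -0.038, 0.001, 0.026, 0], [0.95, -0.038, 0.001, 0.026, 0]]]'

```text
time_s: 19.68
tcp_pos: [0.6073, -0.0278, 0.0586]
eef_rot: [179.7, 33.7, 88.8]
contact_force: [-0.2, 1.1, -2.0]
gripper_width: 0.0197
gripper_force: 40.0
```

```bash
python3 -c "
from h import *
print(*st(),sep='\n')
s=r.get_state();print(s['gripper_width'],s['contact_force'])
np.save('w3.npy',r.camera_info('wrist')['pose']);b=r.capture('wrist');a=r.capture('scene')
f=lambda im,x,y,w,h,k:cv2.resize(im[y:y+h,x:x+w],None,fx=k,fy=k,interpolation=cv2.INTER_CUBIC)
cv2.imwrite('pics/w3.png',np.hstack([f(a,210,200,190,260,2.3)[:598],cv2.copyMakeBorder(f(b,60,150,520,330,.69),0,598-228,0,0,0)])[...,::-1])
"
```

```text
19.6833
[ 30.8  29.2 -31.7  35.8 -54.1 120.3]
[ 0.6073 -0.0278  0.0586]
[[ 0.017  1.    -0.006]
 [ 0.831 -0.018 -0.555]
 [-0.555  0.004 -0.832]]
0.019732344123783555 [-0.15616559  1.11677963 -2.0424238 ]
```

View pics/w3.png

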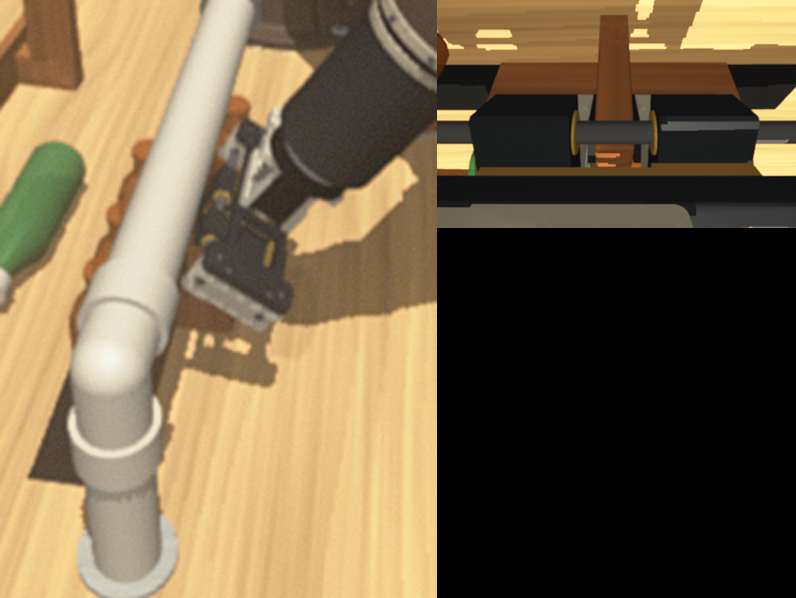

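The scene view shows caps past the pipe at (235,105)–(80,320), with the blade under the pipe and the gripper body clear of it. In the wrist view the strip's near edge lies about 4 mm ahead of the blade's rear, so the bottles are about central on the strip. Next I back off for bottle 1.

```bash
python3 -c "
from h import *
plan([((.607,.075,.0605),0),((.489,.075,.0605),0),((.489,-.0254,.0587),0)])
b=r.capture('wrist').astype(float).sum(2)
print([(c,b[215:300:3,c].astype(int).tolist()) for c in (75,100)])"
```

```text
[ 0.169 -0.004 -0.117] 0.0
[-0.004 -0.236  0.002] 0.0
[-0.165  0.004  0.114] 0.0
[(75, [578, 428, 203, 146, 145, 148, 169, 242, 303, 335, 63, 55, 56, 50, 54, 61, 53, 54, 50, 92, 110, 108, 107, 111, 113, 110, 109, 105, 109]), (100, [304, 324, 347, 358, 346, 355, 364, 362, 347, 334, 61, 53, 50, 56, 49, 53, 52, 56, 50, 53, 106, 110, 111, 105, 110, 108, 108, 113, 112])]
```

Call:
play_rows --rows '[[[0.95, 0.015, 0, -0.012, 0], [0.95, 0.04, 0, -0.03, 0], [0.95, 0.07, 0, -0.05, 0], [0.95, 0.1, 0, -0.07, 0], [0.95, 0.13, 0, -0.09, 0], [0.95, 0.155, 0, -0.105, 0], [0.95, 0.17, 0, -0.117, 0], [0.95, 0.17, 0, -0.117, 0]]]'

```text
time_s: 20.5
tcp_pos: [0.6101, 0.0788, 0.06]
eef_rot: [179.6, 33.7, 88.9]
contact_force: [-0.4, -0.5, -1.0]
gripper_width: 0.0196
gripper_force: 40.0
```

```bash
python3 -c "
from h import *
print(*st(),sep='\n')
plan([((.489,.075,.0605),0),((.489,-.0254,.0587),0)])"
```

```text
20.5
[ 39.6  32.1 -24.2  29.3 -60.3 118.7]
[0.6101 0.0788 0.06  ]
[[ 0.015  1.    -0.004]
 [ 0.832 -0.015 -0.554]
 [-0.554  0.006 -0.832]]
[-0.011 -0.242  0.004] 0.0
[-0.165  0.003  0.114] 0.0
```

Call:
play_rows --rows '[[[0.95, -0.001, -0.02, 0, 0], [0.95, -0.003, -0.06, 0, 0], [0.95, -0.004, -0.1, 0, 0], [0.95, -0.004, -0.14, 0, 0], [0.95, -0.004, -0.18, 0, 0], [0.95, -0.004, -0.22, 0, 0], [0.95, -0.004, -0.24, 0, 0], [0.95, -0.004, -0.24, 0, 0]]]'

```text
time_s: 21.17
tcp_pos: [0.4873, 0.0753, 0.061]
eef_rot: [179.7, 33.7, 88.8]
contact_force: [-0.5, -0.1, -1.3]
gripper_width: 0.0197
gripper_force: 40.0
```

```bash
python3 -c "
from h import *
print(*st(),sep='\n')
w=dict(r.camera_info('wrist'),pose=np.load('w3.npy'))
print([onz('wrist',(c,244.5),0,w).round(4) for c in(75,100)])
plan([((.489,-.0254,.0587),0)])
cv2.imwrite('pics/s4.png',r.capture('side')[...,::-1]);cv2.imwrite('pics/c4.png',r.capture('scene')[...,::-1])
a=cv2.imread('pics/s4.png');
# cap pixels: bright orange tops near predicted positions
for nm,im in(('side',a),):
  for x,y in((.443,-.015),(.529,-.0893),(.614,-.091),(.689,-.092)):
    u=proj(nm,[[x,y,.135]])[0];p=im[int(u[1])-14:int(u[1])+15,int(u[0])-14:int(u[0])+15].astype(int)
    m=((p[...,2]>125)&(p[...,2]-p[...,0]>90)&(p[...,1]<110)).astype(np.uint8)
    n,l,s,c=cv2.connectedComponentsWithStats(m)
    for k in range(1,n):
      if s[k,4]>25:
        q=c[k]+[int(u[0])-14,int(u[1])-14];print((x,y),u.round(1),s[k,4],q.round(1),onz(nm,q,.135).round(4))
"
```

```text
21.1667
[ 47.9  24.5 -37.7  25.9 -57.2 111.1]
[0.4873 0.0753 0.061 ]
[[ 0.017  1.    -0.006]
 [ 0.832 -0.017 -0.555]
 [-0.555  0.004 -0.832]]
[array([ 0.4585, -0.0498,  0.    ]), array([ 0.4741, -0.0502,  0.    ])]
[-0.165  0.007  0.116] 0.0
(0.443, -0.015) [338.5 245.2] 72 [339.3 246.5] [ 0.4399 -0.0112  0.135 ]
(0.443, -0.015) [338.5 245.2] 64 [335.4 257.2] [0.4395 0.0261 0.135 ]
(0.529, -0.0893) [313.9 218.3] 61 [312.4 230.4] [ 0.5189 -0.045   0.135 ]
(0.614, -0.091) [283.  211.1] 82 [282.3 222.5] [ 0.6005 -0.0489  0.135 ]
(0.689, -0.092) [256.4 205. ] 84 [258.3 216.8] [ 0.6666 -0.0503  0.135 ]
```

Call:
play_rows --rows '[[[0.95, -0.013, 0.001, 0.011, 0], [0.95, -0.026, 0.002, 0.02, 0], [0.95, -0.04, 0.003, 0.029, 0], [0.95, -0.053, 0.004, 0.038, 0], [0.95, -0.066, 0.005, 0.047, 0], [0.95, -0.079, 0.006, 0.056, 0], [0.95, -0.092, 0.006, 0.065, 0], [0.95, -0.104, 0.006, 0.073, 0]]]'

```text
time_s: 21.93
tcp_pos: [0.4914, 0.012, 0.0591]
eef_rot: [179.7, 33.7, 88.8]
contact_force: [1.1, 0.8, -1.7]
gripper_width: 0.0196
gripper_force: 40.0
```

```bash
python3 -c "
from h import *
print(*st(),sep='\n')
print(r.get_state()['contact_force'])
plan([((.489,-.0254,.0587),0)])"
```

```text
21.9333
[ 41.9  22.7 -42.5  30.7 -53.2 112.1]
[0.4914 0.012  0.0591]
[[ 0.017  1.    -0.006]
 [ 0.832 -0.018 -0.555]
 [-0.555  0.005 -0.832]]
[ 1.13218224  0.82507446 -1.68194402]
[-0.062 -0.003  0.042] 0.0
```

Call:
play_rows --rows '[[[0.95, -0.01, 0, 0.007, 0], [0.95, -0.021, 0, 0.014, 0], [0.95, -0.031, 0, 0.021, 0], [0.95, -0.041, 0, 0.028, 0], [0.95, -0.05, 0, 0.034, 0], [0.95, -0.057, 0, 0.039, 0], [0.95, -0.062, 0, 0.042, 0], [0.95, -0.062, 0, 0.042, 0]]]'

```text
time_s: 22.6
tcp_pos: [0.4903, -0.0254, 0.0588]
eef_rot: [179.7, 33.7, 88.8]
contact_force: [0.2, -1.0, -1.7]
gripper_width: 0.0198
gripper_force: 40.0
```

```bash
python3 -c "
from h import *
print(*st(),sep='\n')
print(r.get_state()['contact_force'])
plan([((.489,-.0254,.0587),0)])
w=r.camera_info('wrist');b=r.capture('wrist');B=b.astype(int).sum(2)
for c in(540,565,600,630):
  col=B[200:330,c];print(c,col[::4].tolist())
cv2.imwrite('pics/w4.png',b[...,::-1]);np.save('w4.npy',w['pose'])"
```

```text
22.6
[ 38.2  21.6 -45.3  33.8 -51.  112.7]
[ 0.4903 -0.0254  0.0588]
[[ 0.017  1.    -0.006]
 [ 0.832 -0.018 -0.555]
 [-0.555  0.004 -0.832]]
[ 0.17052512 -0.96532692 -1.70729138]
[ 0.    -0.003  0.   ] 0.0
540 [637, 645, 628, 621, 647, 578, 344, 324, 338, 338, 328, 60, 50, 52, 96, 177, 171, 174, 168, 173, 173, 167, 167, 171, 171, 173, 167, 194, 225, 224, 220, 172, 121]
565 [632, 624, 626, 619, 646, 578, 339, 327, 337, 339, 326, 61, 56, 53, 49, 54, 52, 58, 91, 99, 102, 97, 91, 94, 141, 163, 162, 164, 173, 170, 170, 155, 125]
600 [628, 623, 623, 615, 649, 430, 318, 333, 333, 332, 322, 61, 57, 51, 111, 131, 132, 137, 133, 129, 132, 129, 133, 124, 125, 128, 126, 152, 174, 172, 165, 140, 126]
630 [620, 619, 620, 615, 649, 430, 319, 331, 326, 329, 320, 61, 50, 107, 161, 161, 154, 156, 159, 150, 220, 276, 238, 242, 241, 237, 235, 234, 232, 230, 232, 162, 116]
```

Bottle 1 is in line. Now I back the straightedge off, take a wrist picture to verify by code, then set it down.

Call:
play_rows --rows '[[[0.95, 0.01, 0, -0.007, 0], [0.95, 0.035, 0, -0.023, 0], [0.95, 0.065, 0, -0.043, 0], [0.95, 0.1, 0, -0.067, 0], [0.95, 0.135, 0, -0.09, 0], [0.95, 0.165, 0, -0.11, 0], [0.95, 0.19, 0, -0.127, 0], [0.95, 0.19, 0, -0.127, 0]]]'

```text
time_s: 23.32
tcp_pos: [0.4938, 0.0933, 0.0588]
eef_rot: [179.6, 33.6, 88.9]
contact_force: [0.6, 0.9, -2.9]
gripper_width: 0.0198
gripper_force: 40.0
```

```bash
python3 -c "
from h import *
w=r.camera_info('wrist')['pose'];b=r.capture('wrist');np.save('w5.npy',w);cv2.imwrite('pics/w5.png',b[...,::-1]);print(*st(),r.get_state()['contact_force'])
for n in('side','scene'):cv2.imwrite('pics/%s5.png'%n,r.capture(n)[...,::-1])
for z in(0,.135):
  print([proj('wrist',[[x,-.0893-.018*(x-.5656),z]],w)[0].round(0).tolist() for x in(.443,.529,.614,.689)],[proj('side',[[x,-.0893-.018*(x-.5656),z]])[0].round(0).tolist() for x in(.443,.529,.614,.689)],[proj('scene',[[x,-.0893-.018*(x-.5656),z]])[0].round(0).tolist() for x in(.443,.529,.614,.689)])
"
```

```text
23.3667 [ 48.8  25.5 -36.   25.3 -57.9 111.1] [0.4931 0.0916 0.0588] [[ 0.016  1.    -0.004]
 [ 0.832 -0.015 -0.554]
 [-0.554  0.005 -0.832]] [-0.39610766 -0.33121405 -2.24824853]
[[263.0, 351.0], [354.0, 351.0], [443.0, 351.0], [521.0, 350.0]] [[343.0, 262.0], [313.0, 255.0], [285.0, 248.0], [260.0, 242.0]] [[283.0, 287.0], [275.0, 311.0], [266.0, 338.0], [257.0, 366.0]]
[[247.0, 531.0], [367.0, 530.0], [486.0, 529.0], [590.0, 527.0]] [[346.0, 226.0], [314.0, 218.0], [283.0, 211.0], [256.0, 205.0]] [[281.0, 241.0], [272.0, 264.0], [263.0, 290.0], [252.0, 316.0]]
```

Call:
play_rows --rows '[[[0.95, 0.001, 0, 0.002, 0], [0.95, 0.001, 0, 0.002, 0], [0.95, 0.001, 0, 0.002, 0], [0.7, 0.001, 0, 0.002, 0], [0.4, 0.001, 0, 0.002, 0], [0, 0.001, 0, 0.002, 0], [0, 0.001, 0, 0.002, 0], [0, 0.001, 0, 0.002, 0]]]'

```text
time_s: 24.13
tcp_pos: [0.4927, 0.0894, 0.0579]
eef_rot: [179.7, 33.7, 88.8]
contact_force: [0.8, -0.3, -0.2]
gripper_width: 0.0474
gripper_force: 0.0
```

Call:
play_rows --rows '[[[0, 0, 0, 0, 0], [0, 0, 0, 0, 0], [0, 0, 0, 0, 0], [0, 0, 0, -0.02, 0], [0, 0, 0, -0.05, 0], [0, 0, 0, -0.1, 0], [0, 0, 0, -0.15, 0], [0, 0, 0, -0.2, 0]]]'

```text
time_s: 24.8
tcp_pos: [0.493, 0.1458, 0.1426]
eef_rot: [179.7, 33.7, 88.8]
contact_force: [0.2, -0.2, 0.0]
gripper_width: 0.0873
gripper_force: 0.0
```

```bash
python3 -c "
from h import *
print(*st(),r.get_state()['contact_force'],r.get_state()['gripper_width'])
plan([((.55,.19,.337),0)])
"
```

```text
24.8 [ 52.8  21.8 -26.3  20.4 -71.2 114.4] [0.493  0.1458 0.1426] [[ 0.017  1.    -0.006]
 [ 0.832 -0.017 -0.555]
 [-0.555  0.005 -0.832]] [ 0.15202364 -0.24743546  0.01512479] 0.08730315137141183
[-0.14   0.114 -0.373] 0.0
```

Call:
play_rows --rows '[[[0, 0, 0, -0.05, 0], [0, 0, 0, -0.11, 0], [0, -0.03, 0.02, -0.18, 0], [0, -0.06, 0.05, -0.25, 0], [0, -0.1, 0.08, -0.31, 0], [0, -0.14, 0.114, -0.37, 0], [0, -0.14, 0.114, -0.37, 0], [0, -0.14, 0.114, -0.37, 0]]]'

```text
time_s: 25.47
tcp_pos: [0.5508, 0.189, 0.3364]
eef_rot: [179.5, 33.5, 88.7]
contact_force: [-1.2, -0.0, -0.8]
gripper_width: 0.0877
gripper_force: 0.0
```

Run:
```python
from h import *
np.set_printoptions(precision=4,suppress=True)
w=r.camera_info('wrist');b=r.capture('wrist')[...,::-1].copy();np.save('w6.npy',w['pose']);cv2.imwrite('pics/w6.png',b)
p=b.astype(int)
X=[.443,.529,.614,.689]
cap=((p[...,2]>115)&(p[...,2]-p[...,0]>90)&(p[...,1]<95)).astype(np.uint8)
n,l,s,c=cv2.connectedComponentsWithStats(cap)
for k in range(1,n):
    if s[k,4]>60:print('orange',s[k],c[k].round(1),onz('wrist',c[k],.135,w))
blk=(p.sum(2)<85).astype(np.uint8);blk[290:]=0
n,l,s,c=cv2.connectedComponentsWithStats(blk)
for k in range(1,n):
    if s[k,4]>80:print('black',s[k],[onz('wrist',q,0,w)[:2] for q in(s[k,:2],s[k,:2]+s[k,2:4])])
for x in X:
    print(x,proj('wrist',[[x,-.09,.135],[x,-.06,0],[x,-.051,0],[x,-.12,0]],w['pose']).round(0).tolist())
    
print(st()[2])
```

```text
orange [   0   27  112  116 1456] [51.7 85.1] [0.3406 0.2009 0.135 ]
orange [189 141  84  30 810] [245.9 155.5] [0.4862 0.1293 0.135 ]
orange [275 152  74   6 356] [310.3 154.9] [0.5474 0.1286 0.135 ]
orange [233 247  26  18 353] [245.1 255.4] [ 0.4606 -0.0209  0.135 ]
orange [293 247  25  13 237] [305.4 253.2] [ 0.5368 -0.0185  0.135 ]
orange [356 246  27  23 392] [369.1 255.9] [ 0.6173 -0.026   0.135 ]
orange [404 246  26  22 373] [416.6 255.5] [ 0.6777 -0.027   0.135 ]
orange [232 279  20   8 139] [241.2 282.8] [ 0.4453 -0.0809  0.135 ]
orange [357 278  20   9 151] [366.9 282.4] [ 0.6197 -0.0848  0.135 ]
orange [406 278  20   9 142] [416.3 282. ] [ 0.6886 -0.0858  0.135 ]
black [  0 161  34  56 205] [array([0.1086, 0.0323]), array([ 0.0899, -0.0781])]
black [ 190  200  280   34 5523] [array([ 0.3542, -0.0475]), array([ 0.8165, -0.1382])]
black [  8 287 124   3 250] [array([-0.084 , -0.2757]), array([ 0.1644, -0.2937])]
black [501 287 125   3 362] [array([ 0.9309, -0.3048]), array([ 1.2028, -0.3243])]
0.443 [[241.0, 287.0], [248.0, 205.0], [247.0, 201.0], [254.0, 231.0]]
0.529 [[302.0, 286.0], [302.0, 204.0], [302.0, 200.0], [304.0, 230.0]]
0.614 [[362.0, 285.0], [356.0, 203.0], [357.0, 199.0], [354.0, 229.0]]
0.689 [[416.0, 284.0], [404.0, 202.0], [405.0, 198.0], [398.0, 228.0]]
[0.5499 0.1885 0.3347]
```

Run:
```python
from h import *
np.set_printoptions(precision=4,suppress=True)
w=dict(r.camera_info('wrist'),pose=np.load('w6.npy'));b=cv2.imread('pics/w6.png').astype(int)
S=b.sum(2);rb=b[...,2]-b[...,0]
for c in(200,248,275,302,330,356,382,404,450):
    print(c,S[192:242:2,c].tolist())
def sub(col,lo,hi,th,up):
    v=S[lo:hi,col-1:col+2].mean(1)
    for k in range(len(v)-1):
        if (v[k]-th)*(v[k+1]-th)<=0 and (v[k+1]>v[k])==up:return lo+k+(th-v[k])/(v[k+1]-v[k])
for c in(205,214,275,277,330,333,381,450,455):
    a=sub(c,194,215,190,False);d=sub(c,215,245,190,True)
    print(c,a,d,[onz('wrist',(c,q),0,w)[:2] for q in(a,d) if q])
```

```text
200 [210, 214, 214, 198, 116, 29, 25, 31, 27, 28, 28, 53, 66, 62, 63, 63, 61, 58, 92, 155, 269, 407, 473, 464, 434]
248 [218, 226, 224, 211, 100, 30, 70, 103, 103, 105, 103, 100, 101, 109, 105, 109, 107, 109, 114, 112, 113, 140, 156, 156, 155]
275 [221, 228, 233, 216, 102, 29, 29, 32, 27, 24, 27, 31, 27, 26, 26, 30, 32, 54, 64, 64, 91, 367, 451, 426, 434]
302 [222, 228, 219, 208, 97, 32, 77, 101, 101, 101, 99, 104, 102, 106, 101, 106, 106, 101, 107, 109, 113, 139, 150, 151, 150]
330 [223, 218, 213, 202, 78, 26, 34, 28, 30, 22, 32, 36, 33, 29, 23, 22, 36, 55, 68, 62, 117, 398, 451, 440, 448]
356 [220, 214, 214, 198, 80, 19, 70, 91, 96, 95, 92, 90, 91, 92, 95, 95, 101, 95, 95, 99, 102, 129, 140, 136, 136]
382 [210, 216, 211, 198, 78, 25, 26, 29, 30, 32, 27, 28, 36, 43, 39, 37, 36, 30, 28, 28, 135, 391, 424, 384, 314]
404 [209, 213, 215, 197, 69, 37, 88, 103, 95, 101, 100, 94, 98, 101, 95, 90, 95, 102, 101, 100, 102, 129, 139, 136, 134]
450 [209, 210, 214, 202, 73, 23, 27, 29, 25, 31, 34, 59, 63, 62, 62, 62, 63, 63, 64, 54, 194, 436, 452, 458, 432]
205 198.4125 233.0439121756487 [array([ 0.3783, -0.0448]), array([ 0.3586, -0.1239])]
214 198.57894736842104 233.02982107355865 [array([ 0.3921, -0.0455]), array([ 0.3741, -0.1243])]
275 198.52713178294573 232.82037533512064 [array([ 0.4868, -0.0478]), array([ 0.4787, -0.1264])]
277 198.50381679389312 232.81521739130434 [array([ 0.4899, -0.0478]), array([ 0.4821, -0.1265])]
330 198.2258064516129 232.53381642512076 [array([ 0.5723, -0.0492]), array([ 0.5732, -0.1282])]
333 198.25157232704402 232.5347721822542 [array([ 0.577 , -0.0494]), array([ 0.5784, -0.1283])]
381 198.14285714285714 232.77133105802048 [array([ 0.6518, -0.051 ]), array([ 0.6612, -0.131 ])]
450 198.25294117647059 231.95430107526883 [array([ 0.7599, -0.0538]), array([ 0.7802, -0.132 ])]
455 198.1939393939394 231.76388888888889 [array([ 0.7678, -0.0539]), array([ 0.7887, -0.1318])]
```

All four bottle bases start about 3.7 px (8 mm) inside the strip's near edge, equal to within about 1 px, so the row is central and straight. The straightedge stands clear and released, and the robot touches nothing.

```bash
python3 -c "
from plant import r
print(r.close_job())"
```

```text
the job is handed in; nothing more can be done
None
```

I handed the job in at about 25.5 s. The last wrist picture shows all four bottles upright in one straight row, about 8 mm inside the strip's near edge. The straightedge is let go on the floor and clear of them. I felt no knock on the pipe, but I did not measure the mug, lid and green bottle again at the end; hand-in returned no verdict.

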